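# Take the label weight from behind the sprung flap and set it on the pasted label

## Task

Push back the clear spring flap of the wooden dispenser and, holding it open, take out the tag-shaped steel pressing weight. Set the weight down gently and upright on the white label of the cardboard book cover, turned so that its pointed end points the same way as the label's and an even margin of label shows all round, and leave it there with the flap sprung shut again; do not disturb the other things on the bench.

Things in the scene. Friction and masses are not known exactly. Their poses are not given: they have to be found in the camera images.
- dispenser: Fixed low plywood tray, 130 x 130 mm (x -85 to +45, y +-65). Origin on the bench under the bay where the weight stands; x points from its open front to the flap's axle at the back. Tray floor 20 mm above the bench, front lip (x -85 to -79) 30 mm, side walls (6 mm thick) 34 mm. In front of the flap (x -79 to -20) it is open from above.
- flap (a joint): Flap angle (rad): 0 shut, grows as it tips back towards dispenser +x, stop at 1.3. A spring shuts it whenever nothing holds it (level push at the edge: 2 to 5 N). Clear L-shaped sheet, 3 mm thick, 104 mm wide in y: shut, it rises 45 mm from its axle and runs level forward 46 mm over the weight, underside 69 mm above the bench. To open, push its front edge level towards dispenser +x.
- flap_axle (a point): Middle of the flap's axle, which runs along dispenser y at dispenser x +34, 26 mm above the bench. Fixed to the dispenser. The flap follows the fingers shut as they draw back. Drawing the weight some 35 mm towards the tray's front before lifting takes it clear of the flap's edge; the foot then does not yet reach the front lip.
- flap_edge (a point): Middle of the flap's front edge, a slippery 5 mm polished steel rod along dispenser y; it moves with the flap. Shut: dispenser x -12, 70.5 mm above the bench; its sweep rises to at most 93 mm. Half-open fingers set down in front of it, tips about 47 mm above the bench, pass either side of the weight's grip and push it back with their far faces; at the grip they hold it at 0.4 to 0.5 rad.
- weight: Steel weight, 0.2 kg, on the tray near the dispenser's origin, its point roughly to the tray's front. Origin on its underside below the grip; x towards its point, z up. Foot 14 mm thick, tag-shaped: x -9 to +17, 30 mm wide, then a triangular point ending at x +32. On it an upright grip block, 16 (x) x 14 (y) mm, 14 to 45 mm above the underside: take it across its 14 mm, fingers closing along y.
- weight_nose (a point): Tip of the weight's point, on its underside: 32 mm from the weight's origin along its +x.
- cover: Fixed cardboard book cover, 150 (x) x 120 (y) x 6 mm lying on the bench, with a cloth strip along its +y edge. Origin on the bench under its middle. The label's point lies towards the cover's -x.
- label (a point): Where the weight's origin belongs, so that an even 5 mm of label shows all round: on the cover's top face, 6 mm above the bench. The label is white paper shaped like the weight's foot, 40 mm wide, its flat end 14 mm behind this point, its point 39 mm ahead of it. The point's axes are those of the cover (point towards -x).
- label_point (a point): Tip of the label's point: 39 mm from label towards the cover's -x.
- paste_jar: Bystander: small jar, 48 mm across, 55 mm high. Origin under its middle.
- glue_bottle: Bystander: glue bottle, 68 mm across, 190 mm high. Origin under its middle.
- ink_roller: Bystander: hand roller lying down, about 170 mm long, 32 mm high. Origin on its underside between roller and handle.
- notebook: Bystander: closed notebook, 82 x 112 x 15 mm. Origin under its middle.

How it is judged:
On the way, in this order (a step that is already met when the one before it is completed fails the run):
1. the weight is gripped in the dispenser with the flap held open (value of joint flap above 0.2 rad and contact force between the fingers and weight above 1 N and horizontal distance between weight and dispenser below 0.03 m), for 0.1 s.
2. the weight is out of the dispenser and the flap has sprung shut (value of joint flap below 0.08 rad and horizontal distance between weight and dispenser above 0.12 m), for 0.1 s.
At the end, for the whole second after the job is handed in: The weight stands upright (within 0.06 rad) and at rest on the cover, released, its origin within 7 mm of label, its point in the same direction as the label's within 0.16 rad, and the flap is shut (below 0.08 rad) (horizontal distance between weight and label below 0.007 m and angle between the x axis of weight and the x axis of label, either way round below 0.16 rad and horizontal distance between weight_nose and label_point below 0.03 m and z of weight in the frame of label below 0.003 m and angle between weight's own z axis and vertical below 0.06 rad and linear speed of weight below 0.02 m/s and value of joint flap below 0.08 rad); the robot touches nothing.
It fails at once if the weight is dropped or banged onto the cover (still faster than 0.35 m/s within 12 mm of it) (linear speed of weight above 0.35 m/s and z of weight in the frame of label below 0.012 m and horizontal distance between weight and label below 0.08 m).
It fails at once if a bystander is moved more than 20 mm (distance of any of paste_jar, glue_bottle, ink_roller, notebook from where it was at the start of the episode above 0.02 m).
It also fails if it takes over 45 s, if anything falls off the work surface, if the arm or the gripper's body presses on something with over 40 N, if the wrist force passes 120 N, or if a joint passes its speed limit or range.

## Robot

A 7-joint arm with a two-finger parallel gripper is mounted at the origin on the work surface. World frame = base frame: x ahead of the robot, y to its left, z up, the work surface at z = 0. Lengths are in m, angles in rad, forces in N, time in s.
With the tool pointing down it reaches from about 0.35 to 0.9 m from the base axis. Payload 7.2 kg.
Tool frame: the origin (TCP) lies midway between the tips of the shut fingers; the grasp point (between the pads) lies 19 mm behind it; z points along the fingers, x is the direction in which the jaws open and shut, and the axes are right-handed (so a half turn about z gives the same grasp; the last joint's range is limited). The gripper opens to 85 mm and grips with 20 to 120 N. Pads are 22 mm wide; open, the fingers measure 114 mm over their backs; the gripper's body (76 mm by 85 mm) begins 54 mm behind the grasp point. The pads swing forward as they close: fully open they stand 13 mm farther back than shut.
Start: joints at [1.256, 0.411, -0.013, 1.596, 0.006, 1.134, -0.082], TCP at [0.153, -0.606, 0.231] pointing down, gripper open.
Joint ranges: [-2.95, 2.95], [-0.29, 1.99], [-1.47, 1.44], [0.14, 2.54], [-1.03, 4.17], [0.13, 1.85], [-2.86, 2.86]. Speed limits (rad/s): [2.39, 2.39, 3.01, 3.01, 3.14, 3.14, 3.14].

## Interface

Orientations are given as a 3x3 rotation matrix whose columns are the frame's x, y, z axes.
In Python, from rig import env gives the robot as it stands. The module is installed in compiled form; this text tells all that it offers.
- The arm moves only by the shell command python3 -m handwheel 'ROWS'. ROWS is JSON, one flat list of numbers, 7 for each row, row after row: the turn, a rotation vector about the tool's x, y, z in degrees, then the shift along the tool's x, y, z in m, then the finger opening in m, from 0 to 0.0854. In form: [ax, ay, az, tx, ty, tz, hand, ax, ay, az, tx, ty, tz, hand, ...]. A call has 1 to 10 rows; each row is the pose to reach, as a shift and turn from the pose commanded when the call began, along the tool's axes at that moment; what a row does not reach only later rows make up. A row lasts 1/12 s, in which the tool goes at most 41.7 mm and 7.16 degrees, less where a joint would pass 70% of its speed; a pose out of reach is approached as far as the arm can. A call with a gripper value outside its range is refused whole. The fingers move at their own pace and stop on an object; the grip force is fixed at half the most. Time passes only in rows, so rows that repeat a pose let the fingers close. It gives the time, the measured TCP pose, the force and the opening at its end, in the units of the state.
- env.get_state(): the state, without advancing time (a new reading comes with each control period).
- env.capture(name): name is "side" or "top" or "wrist"; returns a dict with "pixels" (480x640x3 uint8, red, green, blue), "z_map" (480x640 float32, m along the optical axis (not along the pixel's ray), 0 where there is no reading), "K" (3x3 intrinsics, pixels), "pose" (4x4, takes a point from camera to world coordinates); the wrist camera has in their place "T_tool_cam" (4x4, takes a point from camera to tool coordinates, whose origin is the TCP and whose axes are the tool frame's). Camera axes: x right, y up, looking along -z (the intrinsics and any distortion apply to the point x, -y, -z); pixel columns grow to the right and rows downward; lengths in m; the calibration is good to about 2 mm. The wrist camera is an equidistant fisheye: a pixel r from the principal point sees the ray r / f radians off the axis. A picture is of the moment at which its call begins: read the wrist's pose just before it.
- env.job_done(): hands the job in, once; it reports no verdict.
The state is a dict: "time": time; "q": joint angles; "dq": joint speeds; "effort": joint torques, N m; "eef_pos": TCP position; "tool_rot": TCP orientation; "contact_force": force on the tool from outside, world axes, zero at the start; "moment": the same for the moment, N m; "finger_gap": finger opening in m.
Only numpy, scipy, OpenCV 4.12 (cv2) and the standard library are available. Lean on these libraries where they do the work, as an engineer would, in place of code of your own. Each camera call takes 0.05 s, during which the arm holds its last target.

## Working session

There is one attempt and no reset: what is moved stays moved. The work goes in short steps, Python scripts to look and compute and a shell command to move; the robot and the scene stay as the last step left them, time stands still between calls to the robot, and variables do not carry over. Pictures are saved under pics/ and viewed, and the job is handed in when it is done.

```bash
mkdir -p pics; ls; python3 - <<'E'
from rig import env
import cv2,numpy as np
s=env.get_state();print(s['time'],s['eef_pos'],s['tool_rot'],s['finger_gap'])
for n in ['top','side','wrist']:
    c=env.capture(n);np.savez('pics/%s0.npz'%n,**c)
    cv2.imwrite('pics/%s0.png'%n,c['pixels'][:,:,::-1]);print(n,c['K'],c.get('pose',c.get('T_tool_cam')))
E
```

```text
pics
0.0 [ 0.15251022 -0.6055692   0.23044645] [[ 2.44314695e-01 -9.69695860e-01 -5.18263930e-04]
 [-9.69694589e-01 -2.44315216e-01  1.57484962e-03]
 [-1.65374492e-03  1.17798825e-04 -9.99998626e-01]] 0.08505026970999033
top [[522.29617042   0.         320.53981068]
 [  0.         522.29617042 236.76632999]
 [  0.           0.           1.        ]] [[ 0.14569663  0.96869768 -0.20099078  0.36457765]
 [-0.98932711  0.14308682 -0.02753236 -0.01941643]
 [ 0.0020886   0.202857    0.97920615  1.18848043]
 [ 0.          0.          0.          1.        ]]
side [[583.40795533   0.         312.02783156]
 [  0.         583.40795533 239.42611776]
 [  0.           0.           1.        ]] [[-0.81379488  0.30941217 -0.49193699  0.07877034]
 [-0.58060816 -0.46948726  0.6651886   0.72471613]
 [-0.0251407   0.82694971  0.56171356  0.69510287]
 [ 0.          0.          0.          1.        ]]
wrist [[371.64829954   0.         316.71316338]
 [  0.         371.64829954 243.08387521]
 [  0.           0.           1.        ]] [[ 9.99999891e-01  3.39670384e-04  3.21353269e-04 -4.07446090e-04]
 [ 4.20522101e-04 -9.53805244e-01 -3.00425330e-01 -7.70254530e-02]
 [ 2.04462846e-04  3.00425432e-01 -9.53805283e-01 -1.42465379e-01]
 [ 0.00000000e+00  0.00000000e+00  0.00000000e+00  1.00000000e+00]]
```

View pics/top0.png

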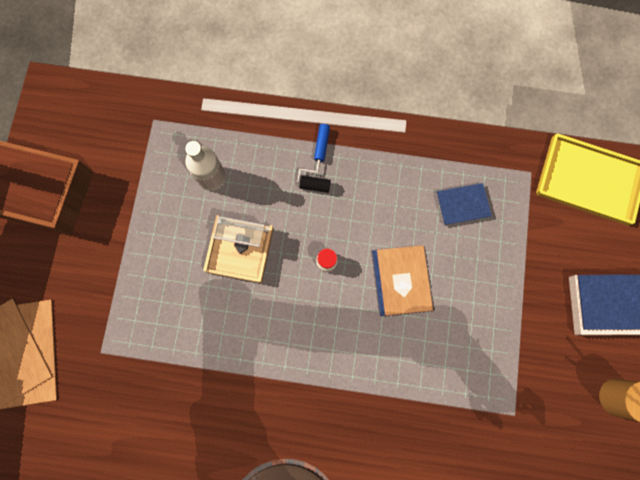

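View pics/side0.png

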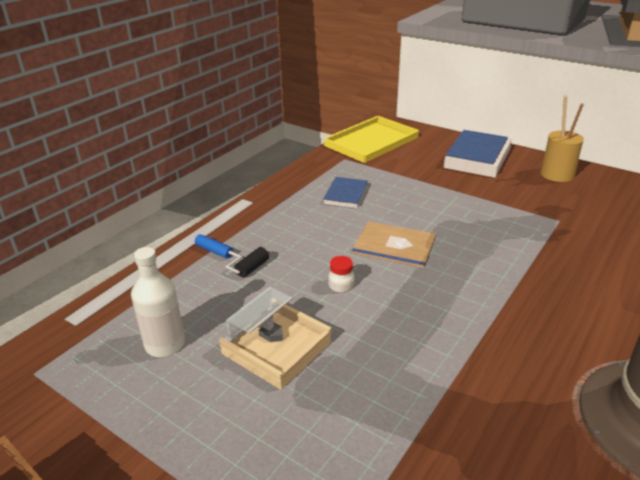

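View pics/wrist0.png

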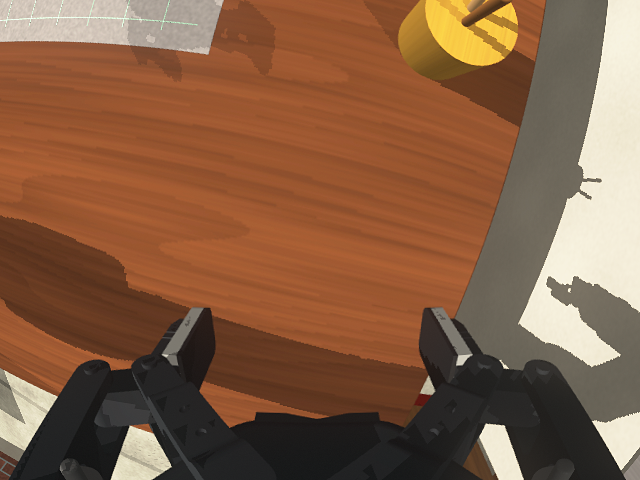

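```bash
cat > h.py <<'E'
import numpy as np,cv2
def load(n):
    return dict(np.load('pics/%s.npz'%n))
def cast(c,u,v,z,T=None):
    K=c['K'];T=c['pose'] if T is None else T
    d=T[:3,:3]@np.array([(u-K[0,2])/K[0,0],-(v-K[1,2])/K[1,1],-1.]);o=T[:3,3]
    return o+d*(z-o[2])/d[2]
def proj(c,p):
    T=c['pose'];K=c['K'];q=T[:3,:3].T@(np.array(p)-T[:3,3]);return K[0,2]+K[0,0]*q[0]/-q[2],K[1,2]-K[1,1]*q[1]/-q[2]
def pt(c,u,v):
    u0,v0=int(round(u)),int(round(v));z=c['z_map'][v0,u0];K=c['K']
    return (c['pose']@np.array([(u-K[0,2])/K[0,0]*z,-(v-K[1,2])/K[1,1]*z,-z,1]))[:3]
E
python3 - <<'E'
from h import *
c=load('top0');s=load('side0')
im=c['pixels'][:,:,::-1]
cv2.imwrite('pics/topA.png',cv2.resize(im[205:290,195:285],None,fx=8,fy=7,interpolation=cv2.INTER_CUBIC))
cv2.imwrite('pics/topB.png',cv2.resize(im[235:325,365:440],None,fx=8,fy=6.5,interpolation=cv2.INTER_CUBIC))
im=s['pixels'][:,:,::-1]
cv2.imwrite('pics/sideA.png',cv2.resize(im[280:390,210:340],None,fx=6,fy=5.4,interpolation=cv2.INTER_CUBIC))
E
```

```text
(no output)
```

View pics/topA.png

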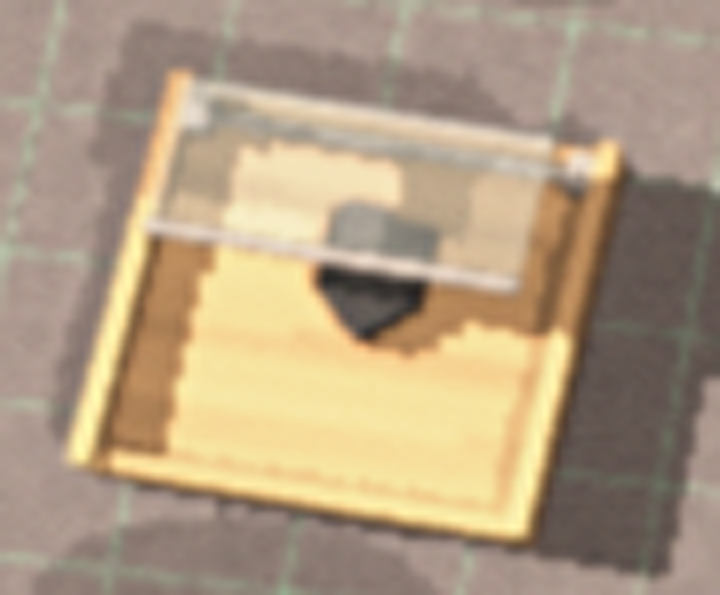

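View pics/topB.png

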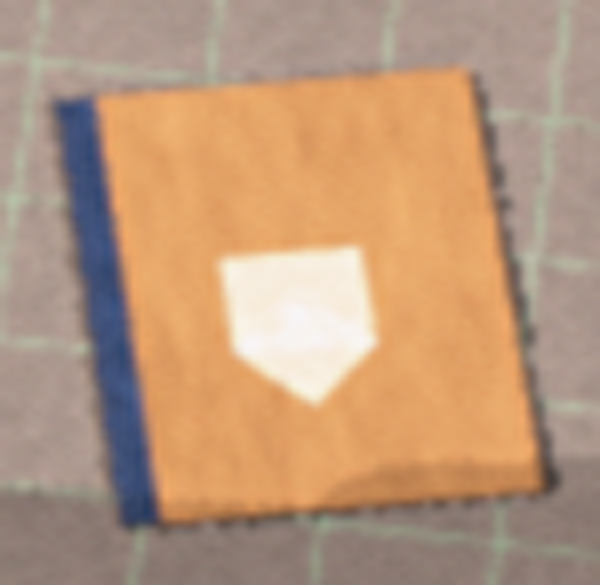

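View pics/sideA.png

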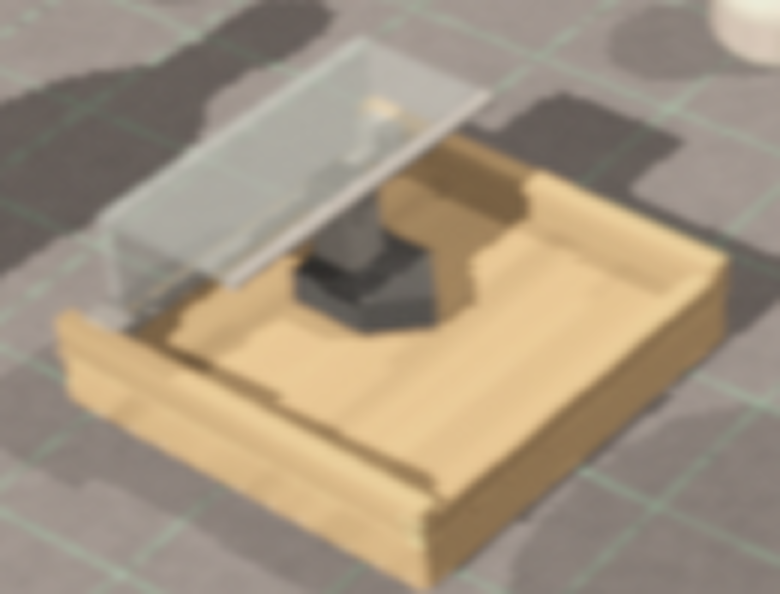

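```bash
python3 - <<'E'
from h import *
c=load('top0');s=load('side0')
A=lambda x,y,z:cast(c,195+(x+.5)/8-.5,205+(y+.5)/7-.5,z)
B=lambda x,y,z=.006:cast(c,365+(x+.5)/8-.5,235+(y+.5)/6.5-.5,z)
S=lambda x,y,z:cast(s,210+(x+.5)/6-.5,280+(y+.5)/5.4-.5,z)
lb,rb,lf,rf=A(172,72,.034),A(618,146,.034),A(70,462,.034),A(530,540,.034)
print('tray',lb,rb,lf,rf)
print(np.linalg.norm(lb-rb),np.linalg.norm(lf-rf),np.linalg.norm(lb-lf),np.linalg.norm(rb-rf))
xa=(lb+rb-lf-rf)[:2];xa/=np.linalg.norm(xa);ya=(lb-rb+lf-rf)[:2];print('yaw',np.degrees(np.arctan2(xa[1],xa[0])),np.degrees(np.arctan2(-ya[0],ya[1])))
ctr=(lb+rb+lf+rf)[:2]/4;org=ctr+xa*.02;print('disp org',org)
yv=np.array([-xa[1],xa[0]])
def loc(p,n): print(n,p,'disp',(p[:2]-org)@xa,(p[:2]-org)@yv)
for n,p in dict(el=A(150,228,.0705),er=A(518,288,.0705),nose=A(370,338,.034),ls=A(318,280,.034),rs=A(425,300,.034),gripback=A(360,200,.065)).items(): loc(p,n)
print('side view check')
for n,p in dict(nose=S(437,323,.020),noset=S(435,300,.034),lsT=S(372,300,.034),frontcorner_l=S(430,505,.034),fr_r=S(727,262,.034),back_l=S(62,318,.034),el=S(235,283,.0705),er=S(488,95,.0705)).items(): loc(p,n)
im=c['pixels'].astype(int)
g={}
for n,p in dict(bl=B(57,100),br=B(470,68),fl=B(125,525),fr=B(550,490),lbl=B(220,258),lbr=B(360,247),ls=B(234,350),rs=B(377,343),tip=B(317,405)).items(): g[n]=p;print(n,p)
xa=(g['bl']+g['br']-g['fl']-g['fr'])[:2];ya=(g['bl']-g['br']+g['fl']-g['fr'])[:2]
print('cover ctr',(g['bl']+g['br']+g['fl']+g['fr'])/4,np.degrees(np.arctan2(xa[1],xa[0])),np.degrees(np.arctan2(-ya[0],ya[1])))
print(np.linalg.norm(g['bl']-g['br']),np.linalg.norm(g['bl']-g['fl']))
m=(g['lbl']+g['lbr'])/2;d=(m-g['tip'])[:2];print('label L',np.linalg.norm(d),np.degrees(np.arctan2(d[1],d[0])),'w',np.linalg.norm(g['lbl']-g['lbr']))
# white mask contour
mask=((im.min(2)>170)&(np.arange(480)[:,None]>262)&(np.arange(640)[None]>385)&(np.arange(640)[None]<420)&(np.arange(480)[:,None]<305)).astype(np.uint8)
M=cv2.moments(mask,True);print(M['m00'],cast(c,M['m10']/M['m00'],M['m01']/M['m00'],.006))
E
```

```text
tray [0.61717953 0.2557172  0.034     ] [0.61137203 0.12615162 0.034     ] [0.48736477 0.26004115 0.034     ] [0.48150201 0.12922535 0.034     ]
0.12969566111873718 0.1309471049998772 0.12988675601957245 0.12990638081998443
yaw -1.6317522293771287 -2.5662719509425993
disp org [0.56934647 0.19221432]
el [0.55899103 0.24363909 0.0705    ] disp -0.011815598668185955 0.05110904366921801
er [0.55488229 0.14102185 0.0705    ] disp -0.013000579581465348 -0.05158358445355024
nose [0.53896872 0.1845291  0.034     ] disp -0.030146596215888076 -0.008547124914658632
ls [0.55546075 0.20232489 0.034     ] disp -0.014168001754003927 0.00971107062268825
rs [0.55341532 0.17143311 0.034     ] disp -0.015332936308628158 -0.021226426450187418
gripback [0.57721073 0.1895285  0.065     ] disp 0.007937550904382253 -0.0024607841762611677
side view check
nose [0.54048464 0.190848   0.02      ] disp -0.02881122608688013 -0.002187624002157581
noset [0.53742743 0.19443398 0.034     ] disp -0.03196930904119849 0.0013098536238605022
lsT [0.55164479 0.20401971 0.034     ] disp -0.018030671297263344 0.0112965441144
[... 356 characters left out ...]
2224
er [0.5557231  0.14382463 0.0705    ] disp -0.012239921322984086 -0.04875799432045889
bl [ 0.59381672 -0.10708884  0.006     ]
br [ 0.62264696 -0.22340424  0.006     ]
fl [ 0.44878547 -0.1447282   0.006     ]
fr [ 0.47810174 -0.26142573  0.006     ]
lbl [ 0.54476241 -0.16012494  0.006     ]
lbr [ 0.55444756 -0.19915891  0.006     ]
ls [ 0.51327687 -0.16786518  0.006     ]
rs [ 0.52162037 -0.20768643  0.006     ]
tip [ 0.49769395 -0.19330642  0.006     ]
cover ctr [ 0.53583772 -0.18416175  0.006     ] 14.642945466618754 14.011543391390465
0.11983512095933856 0.1498358553157627
label L 0.053679365914490476 14.74737102586245 w 0.04021756529744695
336.0 [ 0.52779288 -0.18515498  0.006     ]
```

```bash
cat >> h.py <<'E'
def R(yaw):  # tool x at heading yaw deg, pointing down
    a=np.radians(yaw);return np.array([[np.cos(a),np.sin(a),0],[np.sin(a),-np.cos(a),0],[0,0,-1.]])
def rel(pos,yaw):
    from rig import env
    from scipy.spatial.transform import Rotation as Ro
    s=env.get_state();M=np.array(s['tool_rot']);p=np.array(s['eef_pos'])
    print('t%.2f'%s['time'],'at',p.round(4),'yaw %.1f'%np.degrees(np.arctan2(M[1,0],M[0,0])),'gap %.4f'%s['finger_gap'],'F',np.round(s['contact_force'],1),'q',np.round(s['q'],2))
    print('row',Ro.from_matrix(M.T@R(yaw)).as_rotvec(degrees=True).round(2),(M.T@(np.array(pos)-p)).round(4))
E
python3 - <<'E'
from h import *
c=load('top0');s=load('side0')
print('jar',cast(c,327,259,.055),cast(s,341,265,.055)); print('bottle',cast(c,193,149,.19),cast(s,146,254,.19))
rel((.45,-.3,.25),-8)
E
```

```text
jar [ 0.54995727 -0.00885465  0.055     ] [0.54661806 0.00531775 0.055     ]
bottle [0.7111131  0.29012963 0.19      ] [0.7073204  0.29599747 0.19      ]
t0.15 at [ 0.1525 -0.6057  0.2306] yaw -75.9 gap 0.0855 F [-0.4 -0.  -0.1] q [ 1.26  0.41 -0.01  1.6   0.01  1.13 -0.08]
row [-4.000e-02  7.000e-02 -6.786e+01] [-0.2238 -0.3631 -0.0191]
```

```bash
python3 -m handwheel '[0,0,-68,-0.224,-0.363,-0.02,0.085, 0,0,-68,-0.224,-0.363,-0.02,0.085, 0,0,-68,-0.224,-0.363,-0.02,0.085, 0,0,-68,-0.224,-0.363,-0.02,0.085, 0,0,-68,-0.224,-0.363,-0.02,0.085, 0,0,-68,-0.224,-0.363,-0.02,0.085, 0,0,-68,-0.224,-0.363,-0.02,0.085, 0,0,-68,-0.224,-0.363,-0.02,0.085, 0,0,-68,-0.224,-0.363,-0.02,0.085, 0,0,-68,-0.224,-0.363,-0.02,0.085]'; python3 -c "
from h import *
rel((.50,-.05,.25),55)"
```

```text
time: 0.98
eef_pos: [0.4437, -0.3059, 0.251]
tool_rot: [[0.992, -0.13, 0.0], [-0.13, -0.992, -0.0], [0.0, 0.0, -1.0]]
contact_force: [1.1, -0.3, -0.6]
finger_gap: 0.0851
t0.98 at [ 0.4437 -0.3059  0.251 ] yaw -7.5 gap 0.0851 F [ 1.1 -0.3 -0.6] q [ 0.85  0.28 -0.42  1.76  0.12  1.13  0.27]
row [ 1.000e-02  0.000e+00 -6.247e+01] [ 0.0226 -0.2611  0.0009]
```

```bash
python3 -m handwheel '[0,0,-63,0.023,-0.261,0,0.085, 0,0,-63,0.023,-0.261,0,0.085, 0,0,-63,0.023,-0.261,0,0.085, 0,0,-63,0.023,-0.261,0,0.085, 0,0,-63,0.023,-0.261,0,0.085, 0,0,-63,0.023,-0.261,0,0.085, 0,0,-63,0.023,-0.261,0,0.085, 0,0,-63,0.023,-0.261,0,0.085, 0,0,-63,0.023,-0.261,0,0.085]'; python3 -c "
from h import *
rel((.52,.19,.20),88)"
```

```text
time: 1.73
eef_pos: [0.5012, -0.0505, 0.2507]
tool_rot: [[0.564, 0.826, -0.0], [0.826, -0.564, 0.0], [0.0, -0.0, -1.0]]
contact_force: [-0.8, -1.4, -0.2]
finger_gap: 0.0851
t1.73 at [ 0.5012 -0.0505  0.2507] yaw 55.7 gap 0.0851 F [-0.8 -1.4 -0.2] q [ 0.63  0.27 -0.74  1.82  0.2   1.13  0.79]
row [-1.00e-02 -1.00e-02 -3.23e+01] [ 0.2092 -0.12    0.0508]
```

```bash
python3 -m handwheel '[0,0,-32.3,0.209,-0.12,0.051,0.085, 0,0,-32.3,0.209,-0.12,0.051,0.085, 0,0,-32.3,0.209,-0.12,0.051,0.085, 0,0,-32.3,0.209,-0.12,0.051,0.085, 0,0,-32.3,0.209,-0.12,0.051,0.085, 0,0,-32.3,0.209,-0.12,0.051,0.085, 0,0,-32.3,0.209,-0.12,0.051,0.085, 0,0,-32.3,0.209,-0.12,0.051,0.085, 0,0,-32.3,0.209,-0.12,0.051,0.085]'; python3 - <<'E'
from h import *
rel((.52,.19,.20),88)
from rig import env
s=env.get_state()
c=env.capture('wrist');np.savez('pics/w1.npz',pos=s['eef_pos'],rot=s['tool_rot'],**c)
cv2.imwrite('pics/w1.png',c['pixels'][:,:,::-1])
E
```

```text
time: 2.48
eef_pos: [0.522, 0.1875, 0.1994]
tool_rot: [[0.044, 0.999, -0.001], [0.999, -0.044, -0.001], [-0.001, -0.001, -1.0]]
contact_force: [-0.0, -0.4, -0.2]
finger_gap: 0.0851
t2.48 at [0.522  0.1875 0.1994] yaw 87.5 gap 0.0851 F [-0.  -0.4 -0.2] q [ 0.22  0.46 -0.87  1.76  0.39  1.1   0.75]
row [-0.05  0.04 -0.54] [ 0.0024 -0.0021 -0.0006]
```

View pics/w1.png

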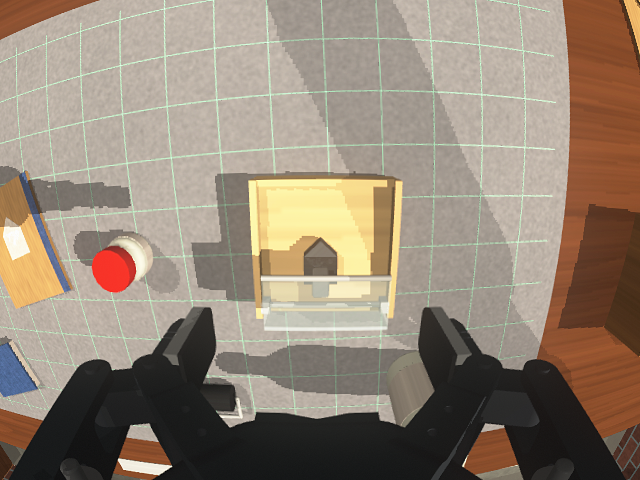

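```bash
cat >> h.py <<'E'
def wcast(c,u,v,z):
    K=c['K'];a=np.array([u-K[0,2],v-K[1,2]]);r=np.hypot(*a);th=r/K[0,0]
    x,y=a/r*np.sin(th);d=np.array([x,-y,-np.cos(th)])
    T=np.eye(4);T[:3,:3]=c['rot'];T[:3,3]=c['pos'];T=T@c['T_tool_cam']
    d=T[:3,:3]@d;o=T[:3,3];return o+d*(z-o[2])/d[2]
E
python3 - <<'E'
from h import *
c=load('w1');im=c['pixels'][:,:,::-1]
cv2.imwrite('pics/w1c.png',cv2.resize(im[225:335,240:410],None,fx=4.5,fy=4.5,interpolation=cv2.INTER_CUBIC))
E
```

```text
(no output)
```

View pics/w1c.png

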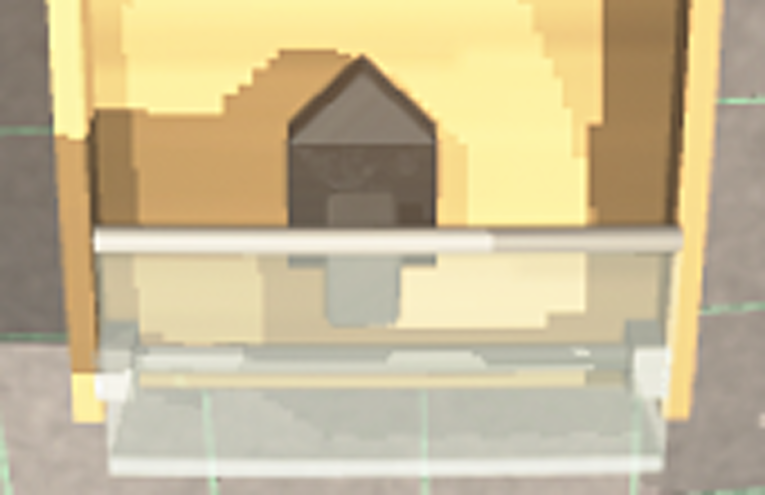

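```bash
python3 - <<'E'
from h import *
c=load('w1')
A=lambda x,y,z:wcast(c,240+(x+.5)/4.5-.5,225+(y+.5)/4.5-.5,z)
for n,a in dict(nose_b=(362,57,.02),nose_t=(362,72,.034),ls=(290,140,.034),rs=(435,140,.034),backL=(288,265,.034),backR=(436,265,.034),gbl=(327,327,.065),gbr=(400,327,.065),gfl=(329,258,.065),gfr=(397,258,.065),el=(95,238,.0705),er=(682,238,.0705)).items(): print(n,A(*a).round(4))
E
```

```text
nose_b [0.5411 0.19   0.02  ]
nose_t [0.5399 0.19   0.034 ]
ls [0.5532 0.1753 0.034 ]
rs [0.5544 0.2036 0.034 ]
backL [0.5797 0.1734 0.034 ]
backR [0.5811 0.2031 0.034 ]
gbl [0.5789 0.1817 0.065 ]
gbr [0.5796 0.195  0.065 ]
gfl [0.5652 0.1827 0.065 ]
gfr [0.5657 0.1949 0.065 ]
el [0.5573 0.1416 0.0705]
er [0.5621 0.2458 0.0705]
```

```bash
python3 -c "
from h import *
rel((.532,.1895,.09),87.6)"
```

```text
t2.53 at [0.5223 0.1866 0.1996] yaw 87.4 gap 0.0855 F [-0.3  0.2  0.2] q [ 0.22  0.46 -0.87  1.76  0.39  1.1   0.75]
row [-0.02  0.06 -0.24] [0.0035 0.0095 0.1096]
```

```bash
python3 -m handwheel '[0,0,0,0.003,0.0095,0.03,0.043, 0,0,0,0.003,0.0095,0.06,0.043, 0,0,0,0.003,0.0095,0.09,0.043, 0,0,0,0.003,0.0095,0.11,0.043, 0,0,0,0.003,0.0095,0.11,0.043, 0,0,0,0.003,0.0095,0.11,0.043]'; python3 - <<'E'
from h import *
rel((.534,.1895,.042),87.6)
from rig import env
s=env.get_state()
c=env.capture('wrist');np.savez('pics/w2.npz',pos=s['eef_pos'],rot=s['tool_rot'],**c)
cv2.imwrite('pics/w2.png',c['pixels'][:,:,::-1])
c=env.capture('side')
cv2.imwrite('pics/s2.png',cv2.resize(c['pixels'][220:400,180:360,::-1],None,fx=3.3,fy=3.3))
E
```

```text
time: 3.03
eef_pos: [0.5319, 0.1887, 0.0897]
tool_rot: [[0.047, 0.999, -0.001], [0.999, -0.047, -0.001], [-0.001, -0.001, -1.0]]
contact_force: [-0.3, 0.5, 0.1]
finger_gap: 0.043
t3.03 at [0.5319 0.1887 0.0897] yaw 87.3 gap 0.0430 F [-0.3  0.5  0.1] q [ 0.14  0.6  -0.78  1.84  0.52  0.92  0.65]
row [-0.08  0.06 -0.29] [0.001  0.0022 0.0476]
```

View pics/w2.png

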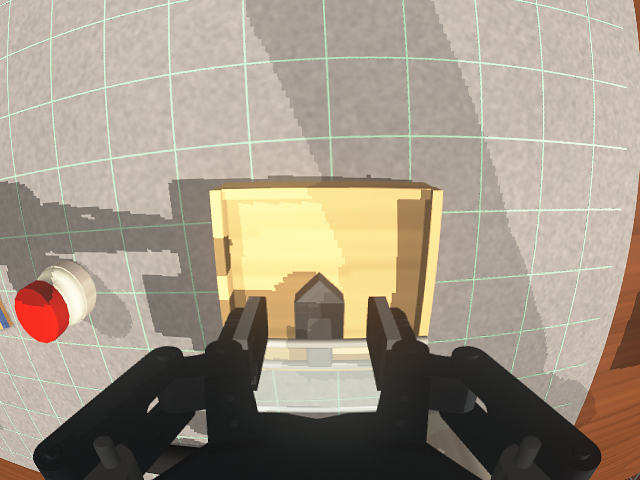

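View pics/s2.png

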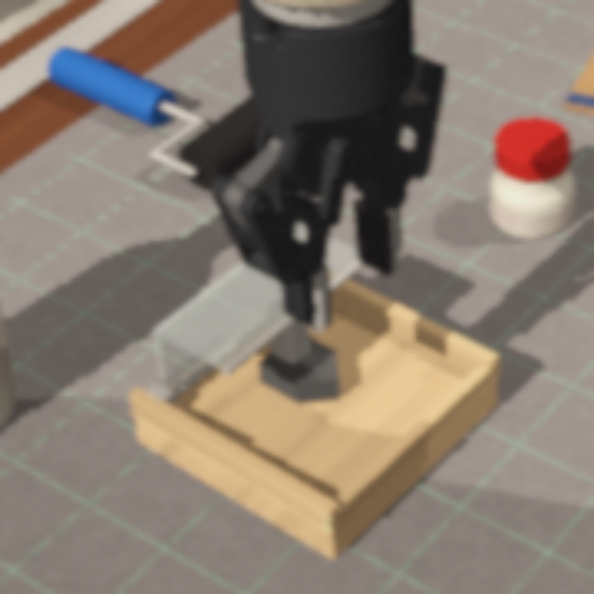

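```bash
python3 -m handwheel '[0,0,0,0.001,0,0.02,0.043, 0,0,0,0.001,0,0.036,0.043, 0,0,0,0.001,0,0.047,0.043, 0,0,0,0.001,0,0.047,0.043]'; python3 -c "
from h import *
rel((.572,.1888,.042),87.6)"
```

```text
time: 3.47
eef_pos: [0.5317, 0.1907, 0.0422]
tool_rot: [[0.045, 0.999, -0.001], [0.999, -0.045, -0.001], [-0.001, -0.001, -1.0]]
contact_force: [0.1, -0.5, -0.2]
finger_gap: 0.0432
t3.47 at [0.5317 0.1907 0.0422] yaw 87.4 gap 0.0432 F [ 0.1 -0.5 -0.2] q [ 0.1   0.66 -0.73  1.87  0.59  0.83  0.59]
row [-0.04  0.05 -0.2 ] [-0.0001  0.0404  0.0002]
```

```bash
python3 -m handwheel '[0,0,0,0,0.008,0,0.043, 0,0,0,0,0.016,0,0.043, 0,0,0,0,0.024,0,0.043, 0,0,0,0,0.032,0,0.043, 0,0,0,0,0.04,0,0.043, 0,0,0,0,0.04,0,0.043, 0,0,0,0,0.04,0,0.043]'; python3 - <<'E'
from h import *
rel((.572,.1888,.042),87.6)
from rig import env
c=env.capture('wrist')
cv2.imwrite('pics/w3.png',c['pixels'][:,:,::-1])
c=env.capture('side')
cv2.imwrite('pics/s3.png',cv2.resize(c['pixels'][220:400,180:360,::-1],None,fx=3.3,fy=3.3))
E
```

```text
time: 4.05
eef_pos: [0.5724, 0.1898, 0.043]
tool_rot: [[0.045, 0.999, 0.0], [0.999, -0.045, 0.0], [0.0, 0.0, -1.0]]
contact_force: [-3.4, 0.1, 0.0]
finger_gap: 0.0428
t4.05 at [0.5724 0.1898 0.043 ] yaw 87.4 gap 0.0428 F [-3.4  0.1  0. ] q [ 0.1   0.71 -0.72  1.78  0.59  0.88  0.64]
row [ 0.01 -0.02 -0.19] [-0.001  -0.0003  0.001 ]
```

View pics/w3.png

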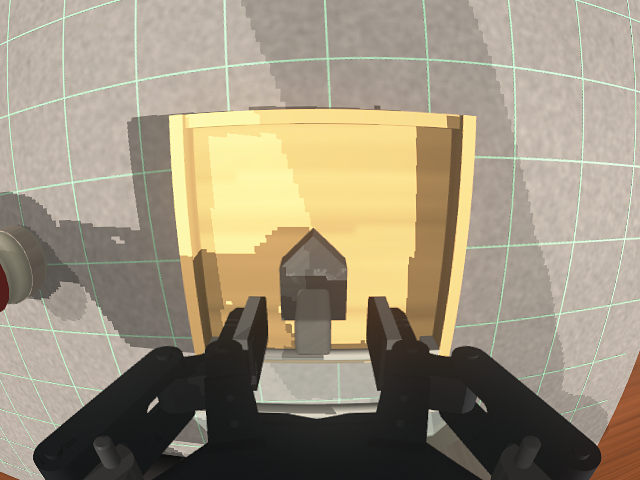

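View pics/s3.png

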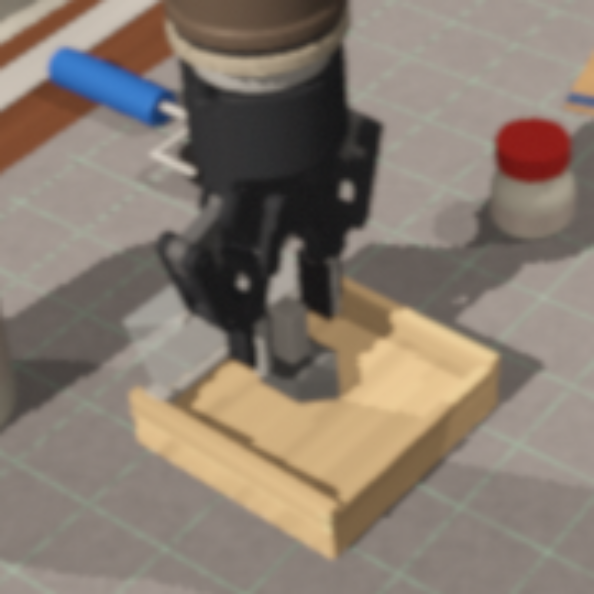

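```bash
python3 - <<'E'
from h import *
c=load('w2');c['pos']=np.array([.5724,.1893,.0425]);
# grip top back and front edges, shoulders, nose
for n,a in dict(gbl=(297,354,.065),gbr=(330,354,.065),gf=(313,290,.065),gfb=(313,290,.034),ls=(280,268,.034),rs=(347,268,.034),nose=(313,230,.02)).items(): print(n,wcast(c,*a).round(4))
E
python3 - <<'E'
import cv2
im=cv2.imread('pics/w3.png')
cv2.imwrite('pics/w3c.png',cv2.resize(im[220:400,220:420],None,fx=3.3,fy=3.3,interpolation=cv2.INTER_CUBIC))
E
```

```text
gbl [0.5781 0.1819 0.065 ]
gbr [0.5787 0.1946 0.065 ]
gf [0.551  0.1895 0.065 ]
gfb [0.5651 0.1884 0.034 ]
ls [0.5539 0.1746 0.034 ]
rs [0.5553 0.2038 0.034 ]
nose [0.5413 0.1895 0.02  ]
```

View pics/w3c.png

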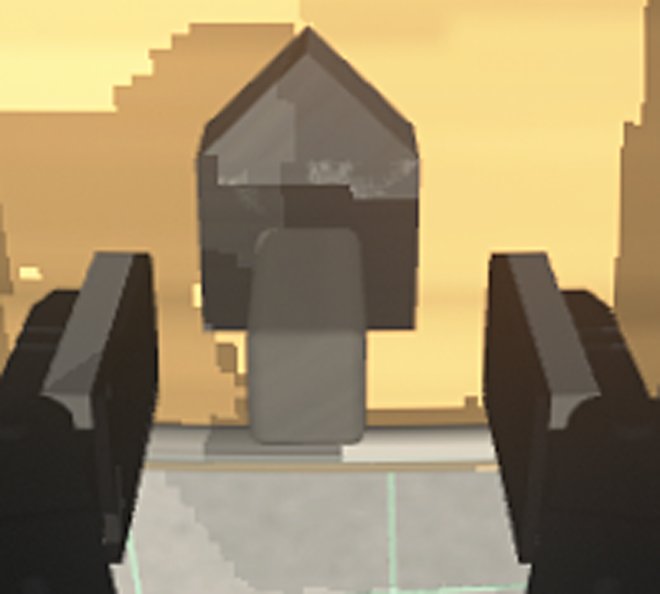

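```bash
python3 -m handwheel '[0,0,0,-0.001,-0.001,0.001,0.03, 0,0,0,-0.001,-0.001,0.001,0.02, 0,0,0,-0.001,-0.001,0.001,0.005, 0,0,0,-0.001,-0.001,0.001,0.005, 0,0,0,-0.001,-0.001,0.001,0.005, 0,0,0,-0.001,-0.001,0.001,0.005]'; python3 - <<'E'
from h import *
rel((.572-.038,.1888,.042),87.6)
from rig import env
s=env.get_state()
c=env.capture('wrist');np.savez('pics/w4.npz',pos=s['eef_pos'],rot=s['tool_rot'],**c)
cv2.imwrite('pics/w4.png',c['pixels'][:,:,::-1])
c=env.capture('side')
cv2.imwrite('pics/s4.png',cv2.resize(c['pixels'][220:400,180:360,::-1],None,fx=3.3,fy=3.3))
E
```

```text
time: 4.65
eef_pos: [0.5706, 0.1885, 0.0417]
tool_rot: [[0.045, 0.999, -0.0], [0.999, -0.045, -0.0], [-0.0, -0.0, -1.0]]
contact_force: [-3.9, 0.1, 0.3]
finger_gap: 0.0126
t4.65 at [0.5706 0.1885 0.0417] yaw 87.4 gap 0.0126 F [-3.9  0.1  0.3] q [ 0.11  0.71 -0.72  1.78  0.59  0.88  0.64]
row [-0.02  0.02 -0.16] [-0.0014 -0.0366 -0.0003]
```

View pics/w4.png

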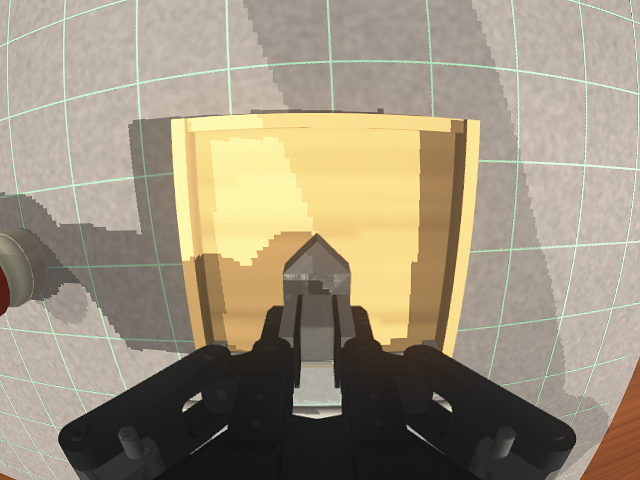

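View pics/s4.png

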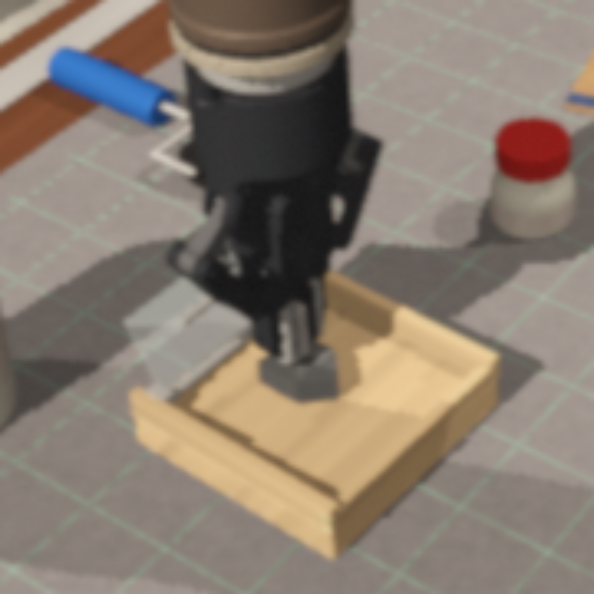

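```bash
python3 -m handwheel '[0,0,0,0,0,-0.001,0.005, 0,0,0,0,-0.008,-0.001,0.005, 0,0,0,0,-0.016,-0.001,0.005, 0,0,0,0,-0.024,-0.001,0.005, 0,0,0,0,-0.032,-0.001,0.005, 0,0,0,0,-0.037,-0.001,0.005, 0,0,0,0,-0.037,-0.001,0.005, 0,0,0,0,-0.037,-0.001,0.005]'; python3 - <<'E'
from h import *
rel((.534,.1888,.042),87.6)
from rig import env
c=env.capture('wrist')
cv2.imwrite('pics/w5.png',c['pixels'][:,:,::-1])
c=env.capture('side')
cv2.imwrite('pics/s5.png',cv2.resize(c['pixels'][220:400,180:360,::-1],None,fx=3.3,fy=3.3))
E
```

```text
time: 5.42
eef_pos: [0.5341, 0.1904, 0.0432]
tool_rot: [[0.044, 0.999, 0.001], [0.999, -0.044, -0.0], [0.0, 0.001, -1.0]]
contact_force: [1.0, -0.3, -1.5]
finger_gap: 0.0126
t5.42 at [0.5341 0.1904 0.0432] yaw 87.4 gap 0.0126 F [ 1.  -0.3 -1.5] q [ 0.1   0.66 -0.73  1.87  0.59  0.84  0.6 ]
row [ 0.06 -0.   -0.15] [-0.0016 -0.0001  0.0012]
```

View pics/w5.png

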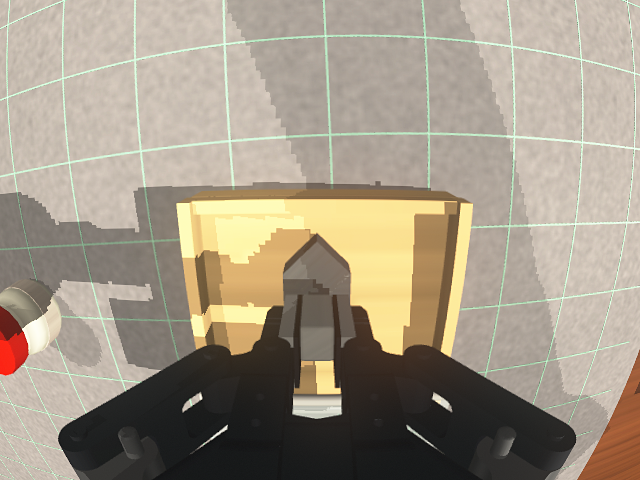

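View pics/s5.png

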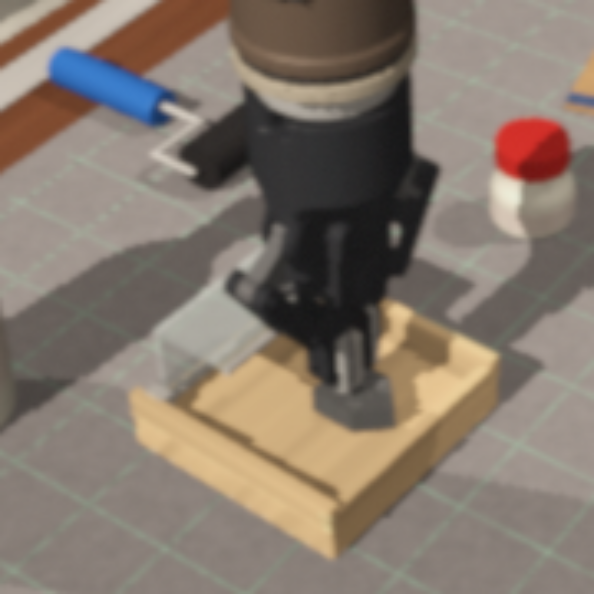

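```bash
python3 -m handwheel '[0,0,0,0,0,-0.02,0.005, 0,0,0,0,0,-0.045,0.005, 0,0,0,0,0,-0.075,0.005, 0,0,0,0,0,-0.105,0.005, 0,0,0,0,0,-0.12,0.005, 0,0,0,0,0,-0.12,0.005]'; python3 - <<'E'
from h import *
c=load('w4')
for n,a in dict(nose=(317,234,.02),ls=(283,268,.034),rs=(350,268,.034)).items():
    p=wcast(c,*a);print(n,p.round(4),(c['rot'].T@(p-c['pos'])).round(4))
# label pose yaw 14.4: weight +x heading 180+14.4; tool x heading ~87.4 for weight 177.6ish
rel((.45,-.10,.165),103)
E
```

```text
time: 6.02
eef_pos: [0.5361, 0.1915, 0.1667]
tool_rot: [[0.045, 0.999, 0.006], [0.999, -0.045, 0.002], [0.002, 0.006, -1.0]]
contact_force: [1.5, 0.7, -1.7]
finger_gap: 0.0126
nose [0.5412 0.1904 0.02  ] [ 0.0006 -0.0294  0.0217]
ls [0.5519 0.1751 0.034 ] [-0.0142 -0.0181  0.0077]
rs [0.5532 0.2042 0.034 ] [ 0.0149 -0.0181  0.0077]
t6.02 at [0.5361 0.1915 0.1667] yaw 87.4 gap 0.0126 F [ 1.5  0.7 -1.7] q [ 0.19  0.51 -0.84  1.77  0.44  1.05  0.72]
row [  0.36  -0.09 -15.59] [-0.2951 -0.0729  0.0005]
```

```bash
python3 -c "
from h import *
rel((.535,-.184,.15),104.4)"
```

```text
t6.02 at [0.5361 0.1915 0.1667] yaw 87.4 gap 0.0126 F [ 1.5  0.7 -1.7] q [ 0.19  0.51 -0.84  1.77  0.44  1.05  0.72]
row [  0.37  -0.09 -16.99] [-0.3752  0.0158  0.0158]
```

```bash
python3 -m handwheel '[0,0,0,-0.02,0,0,0.005, 0,0,-3,-0.055,0,0,0.005, 0,0,-6,-0.09,0.004,0,0.005, 0,0,-9,-0.13,0.008,0,0.005, 0,0,-12,-0.17,0.01,0,0.005, 0,0,-15,-0.21,0.012,0,0.005, 0,0,-17,-0.25,0.014,0,0.005, 0,0,-17,-0.285,0.014,0,0.005, 0,0,-17,-0.31,0.014,0,0.005, 0,0,-17,-0.325,0.015,0,0.005]'; python3 - <<'E'
from h import *
rel((.535,-.184,.12),104.4)
from rig import env
s=env.get_state()
c=env.capture('wrist');np.savez('pics/w6.npz',pos=s['eef_pos'],rot=s['tool_rot'],**c)
cv2.imwrite('pics/w6.png',c['pixels'][:,:,::-1])
E
```

```text
time: 6.85
eef_pos: [0.5332, -0.1398, 0.1612]
tool_rot: [[-0.244, 0.97, -0.002], [0.97, 0.244, -0.001], [-0.0, -0.002, -1.0]]
contact_force: [0.3, 0.4, -2.1]
finger_gap: 0.0128
t6.85 at [ 0.5332 -0.1398  0.1612] yaw 104.1 gap 0.0128 F [ 0.3  0.4 -2.1] q [ 0.83  0.51 -0.89  1.81  0.46  1.04  1.58]
row [-0.13  0.02 -0.25] [-0.0433 -0.0089  0.0413]
```

View pics/w6.png

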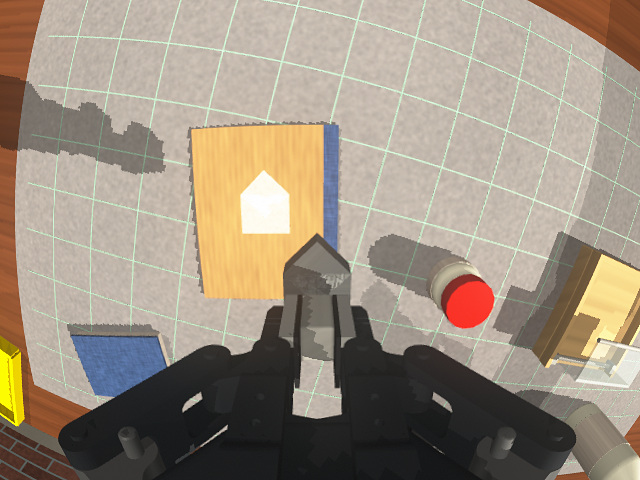

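```bash
python3 - <<'E'
from h import *
c=load('w6');im=c['pixels'].astype(int)
m=((im.min(2)>185)).astype(np.uint8);m[:150]=0;m[250:]=0;m[:,:225]=0;m[:,310:]=0
cn=max(cv2.findContours(m,cv2.RETR_EXTERNAL,cv2.CHAIN_APPROX_NONE)[0],key=cv2.contourArea)
ap=cv2.approxPolyDP(cn,3,True)[:,0];print(ap.tolist(),cv2.contourArea(cn))
P=np.array([wcast(c,*p,.006) for p in ap]);print(P.round(4))
tip=P[np.argmin(ap[:,1])]
b=P[np.argsort(ap[:,1])[-2:]];mid=b.mean(0);d=(mid-tip)[:2];L=np.linalg.norm(d);d/=L
print('L',L,'yaw',np.degrees(np.arctan2(d[1],d[0])),'label',tip[:2]+.039*d,mid[:2]-.014*d,'w',np.linalg.norm(b[0]-b[1]))
e=b[np.argmin(b[:,1])]-b[np.argmax(b[:,1])];print('base yaw',np.degrees(np.arctan2(e[0],-e[1])))
E
```

```text
[[262, 171], [240, 195], [242, 232], [288, 233], [288, 194]] 2402.0
[[ 0.501  -0.193   0.006 ]
 [ 0.5246 -0.2067  0.006 ]
 [ 0.5552 -0.1988  0.006 ]
 [ 0.5466 -0.1607  0.006 ]
 [ 0.5145 -0.1682  0.006 ]]
L 0.0516222296879908 yaw 14.853217329285807 label [ 0.5387315  -0.18301584] [ 0.53739977 -0.18336902] w 0.03906792859120979
base yaw 12.693363259042092
```

```bash
python3 -c "
from h import *
rel((.536,-.1838,.05),104.2)"
```

```text
t6.90 at [ 0.5333 -0.142   0.1611] yaw 104.0 gap 0.0128 F [ 0.5 -3.  -1.5] q [ 0.83  0.51 -0.88  1.81  0.46  1.04  1.58]
row [-0.15  0.08 -0.18] [-0.041  -0.0072  0.1111]
```

```bash
python3 -m handwheel '[0,0,0,-0.015,-0.004,0.01,0.005, 0,0,0,-0.03,-0.007,0.03,0.005, 0,0,0,-0.041,-0.007,0.055,0.005, 0,0,0,-0.041,-0.007,0.08,0.005, 0,0,0,-0.041,-0.007,0.10,0.005, 0,0,0,-0.041,-0.007,0.111,0.005, 0,0,0,-0.041,-0.007,0.111,0.005, 0,0,0,-0.041,-0.007,0.111,0.005]'; python3 - <<'E'
from h import *
rel((.536,-.1838,.03),104.2)
from rig import env
s=env.get_state()
c=env.capture('wrist');np.savez('pics/w7.npz',pos=s['eef_pos'],rot=s['tool_rot'],**c)
cv2.imwrite('pics/w7.png',c['pixels'][:,:,::-1])
c=env.capture('side');cv2.imwrite('pics/s7.png',cv2.resize(c['pixels'][150:350,300:500,::-1],None,fx=3,fy=3))
E
```

```text
time: 7.57
eef_pos: [0.5377, -0.1757, 0.0513]
tool_rot: [[-0.251, 0.968, -0.001], [0.968, 0.251, 0.001], [0.001, -0.001, -1.0]]
contact_force: [0.2, -0.1, -0.1]
finger_gap: 0.0128
t7.57 at [ 0.5377 -0.1757  0.0513] yaw 104.5 gap 0.0128 F [ 0.2 -0.1 -0.1] q [ 0.79  0.67 -0.78  1.86  0.6   0.86  1.54]
row [-0.04 -0.07  0.31] [-0.0075 -0.0037  0.0213]
```

View pics/w7.png

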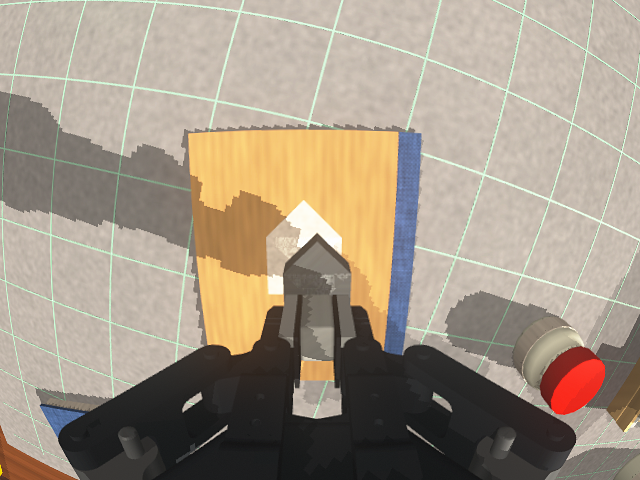

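View pics/s7.png

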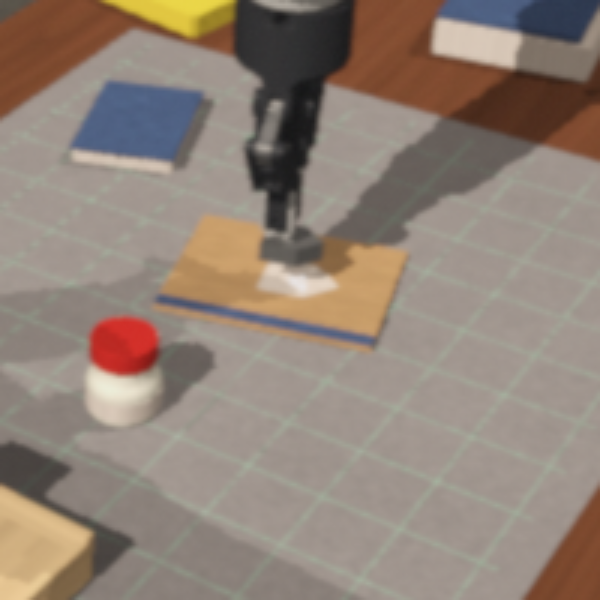

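```bash
python3 - <<'E'
from h import *
c=load('w7')
R0=c['rot']
for n,a in dict(tip=(303.5,200,.006),ls=(266.5,236,.006),rs=(341.5,238,.006),bl=(268,293,.006)).items():
    p=wcast(c,*a);print(n,p.round(4),'tool',(R0.T@(p-c['pos'])).round(4))
E
python3 -c "
import cv2
im=cv2.imread('pics/w7.png');cv2.imwrite('pics/w7c.png',cv2.resize(im[180:320,230:400],None,fx=4.2,fy=4.2,interpolation=cv2.INTER_CUBIC))"
```

```text
tip [ 0.4999 -0.192   0.006 ] tool [-0.0064 -0.0406  0.0453]
ls [ 0.5235 -0.2063  0.006 ] tool [-0.0262 -0.0214  0.0453]
rs [ 0.5147 -0.1676  0.006 ] tool [ 0.0135 -0.0202  0.0453]
bl [ 0.5558 -0.1987  0.006 ] tool [-0.0269  0.0118  0.0453]
```

View pics/w7c.png

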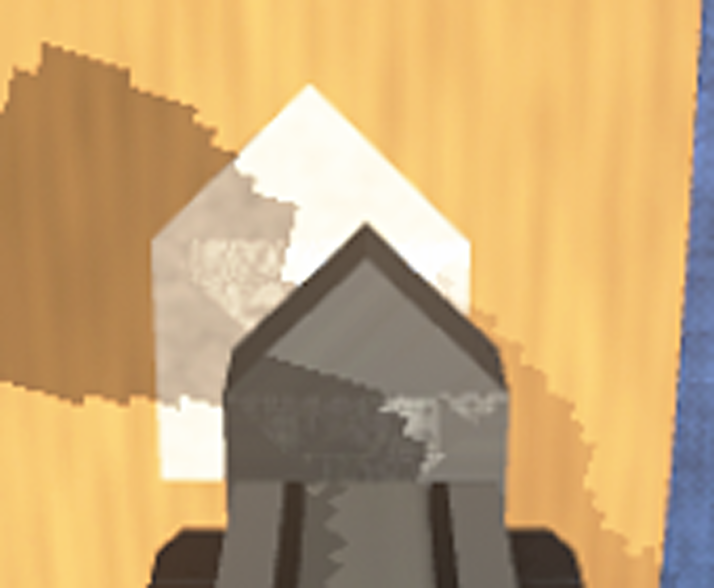

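```bash
python3 -m handwheel '[0,0,0,-0.0035,-0.002,0,0.005, 0,0,0,-0.007,-0.0035,0.004,0.005, 0,0,0,-0.007,-0.0035,0.009,0.005, 0,0,0,-0.007,-0.0035,0.014,0.005, 0,0,0,-0.007,-0.0035,0.018,0.005, 0,0,0,-0.007,-0.0035,0.020,0.005, 0,0,0,-0.007,-0.0035,0.021,0.005, 0,0,0,-0.007,-0.0035,0.021,0.005]'; python3 - <<'E'
from h import *
rel((.536,-.1838,.0277),104.2)
from rig import env
s=env.get_state()
c=env.capture('wrist');np.savez('pics/w8.npz',pos=s['eef_pos'],rot=s['tool_rot'],**c)
cv2.imwrite('pics/w8.png',cv2.resize(c['pixels'][180:320,230:400,::-1],None,fx=4.2,fy=4.2,interpolation=cv2.INTER_CUBIC))
c=env.capture('side');cv2.imwrite('pics/s8.png',cv2.resize(c['pixels'][180:280,340:450,::-1],None,fx=6,fy=6,interpolation=cv2.INTER_CUBIC))
E
```

```text
time: 8.33
eef_pos: [0.536, -0.1838, 0.0305]
tool_rot: [[-0.25, 0.968, -0.0], [0.968, 0.25, 0.0], [0.0, -0.0, -1.0]]
contact_force: [0.4, -1.0, -2.8]
finger_gap: 0.0131
t8.33 at [ 0.536  -0.1838  0.0305] yaw 104.5 gap 0.0131 F [ 0.4 -1.  -2.8] q [ 0.79  0.69 -0.75  1.87  0.63  0.83  1.53]
row [-0.02 -0.02  0.26] [0.     0.     0.0028]
```

View pics/w8.png

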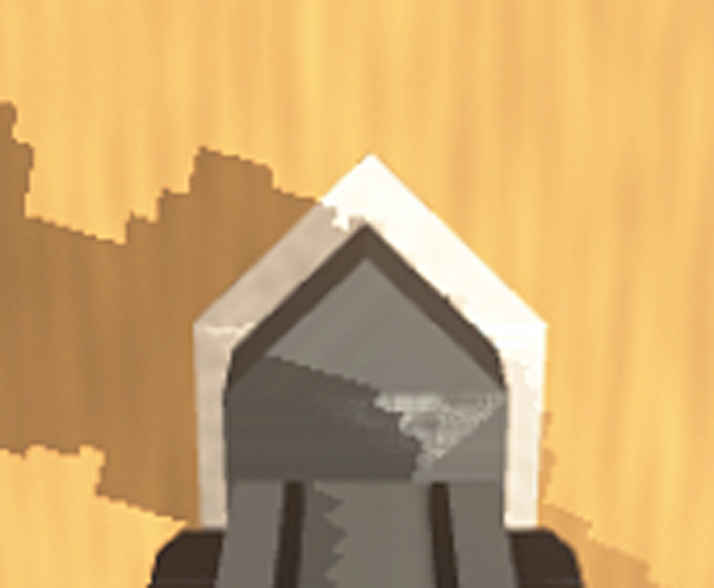

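View pics/s8.png

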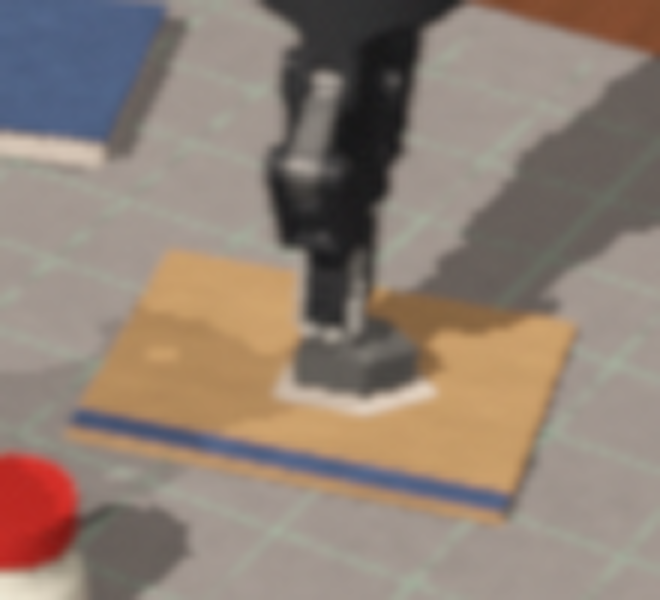

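```bash
python3 -m handwheel '[0,0,0,0,-0.0005,0.001,0.005, 0,0,0,0,-0.0005,0.002,0.005, 0,0,0,0,-0.0005,0.002,0.005, 0,0,0,0,-0.0005,0.002,0.005]';python3 -m handwheel '[0,0,0,0,0,0.0005,0.005, 0,0,0,0,0,0.0005,0.005, 0,0,0,0,0,0.0005,0.005]'; python3 -m handwheel '[0,0,0,0,0,0.0005,0.005, 0,0,0,0,0,0.0005,0.005, 0,0,0,0,0,0.0005,0.005]'
```

```text
time: 8.77
eef_pos: [0.5356, -0.1842, 0.0288]
tool_rot: [[-0.249, 0.968, -0.0], [0.968, 0.249, -0.0], [-0.0, -0.0, -1.0]]
contact_force: [0.2, 0.0, -2.5]
finger_gap: 0.0128
time: 9.02
eef_pos: [0.5356, -0.1842, 0.0283]
tool_rot: [[-0.249, 0.968, 0.0], [0.968, 0.249, -0.0], [-0.0, -0.0, -1.0]]
contact_force: [-0.4, -0.1, -2.3]
finger_gap: 0.0126
time: 9.27
eef_pos: [0.5356, -0.1842, 0.0278]
tool_rot: [[-0.249, 0.968, -0.0], [0.968, 0.249, 0.0], [0.0, -0.0, -1.0]]
contact_force: [-0.6, 0.6, -0.2]
finger_gap: 0.0127
```

```bash
python3 -m handwheel '[0,0,0,0,0,0.0004,0.005, 0,0,0,0,0,0.0004,0.005, 0,0,0,0,0,0.0004,0.005]'
```

```text
time: 9.52
eef_pos: [0.5357, -0.1842, 0.0277]
tool_rot: [[-0.249, 0.968, 0.0], [0.968, 0.249, -0.0], [-0.0, 0.0, -1.0]]
contact_force: [-0.6, 0.1, 3.0]
finger_gap: 0.0123
```

```bash
python3 -m handwheel '[0,0,0,0,0,0,0.018, 0,0,0,0,0,0,0.025, 0,0,0,0,0,0,0.035, 0,0,0,0,0,0,0.045, 0,0,0,0,0,0,0.045, 0,0,0,0,0,0,0.045]'; python3 -m handwheel '[0,0,0,0,0,-0.01,0.045, 0,0,0,0,0,-0.03,0.045, 0,0,0,0,0,-0.06,0.045, 0,0,0,0,0,-0.09,0.045, 0,0,0,0,0,-0.12,0.045, 0,0,0,0,0.0,-0.14,0.045, 0,0,0,0,0.03,-0.16,0.045, 0,0,0,0,0.06,-0.16,0.045, 0,0,0,0,0.06,-0.16,0.045]'; python3 - <<'E'
from h import *
from rig import env
s=env.get_state();print(s['eef_pos'])
c=env.capture('wrist');np.savez('pics/w9.npz',pos=s['eef_pos'],rot=s['tool_rot'],**c)
cv2.imwrite('pics/w9.png',c['pixels'][:,:,::-1])
c=env.capture('top');cv2.imwrite('pics/t9.png',c['pixels'][:,:,::-1])
c=env.capture('side');cv2.imwrite('pics/s9.png',c['pixels'][:,:,::-1])
E
```

```text
time: 10.02
eef_pos: [0.5356, -0.1842, 0.0274]
tool_rot: [[-0.249, 0.968, 0.0], [0.968, 0.249, 0.0], [0.0, 0.0, -1.0]]
contact_force: [-0.3, 0.0, 0.0]
finger_gap: 0.0448
time: 10.77
eef_pos: [0.5985, -0.1669, 0.1903]
tool_rot: [[-0.251, 0.968, 0.007], [0.968, 0.251, 0.001], [-0.001, 0.007, -1.0]]
contact_force: [-0.7, 0.9, 0.1]
finger_gap: 0.0449
[ 0.59852247 -0.16689864  0.19025946]
```

View pics/w9.png

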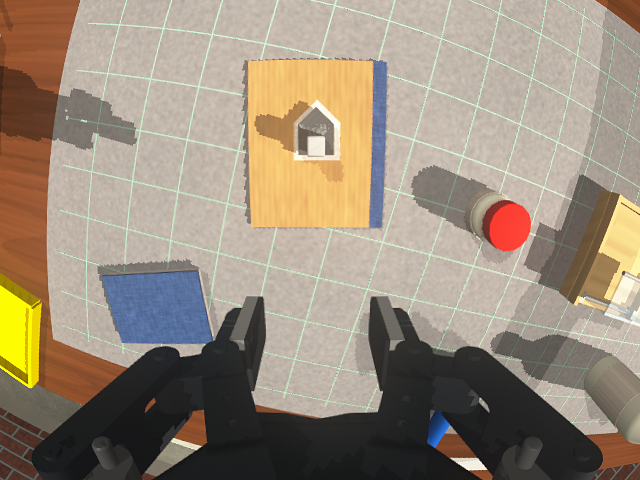

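View pics/s9.png

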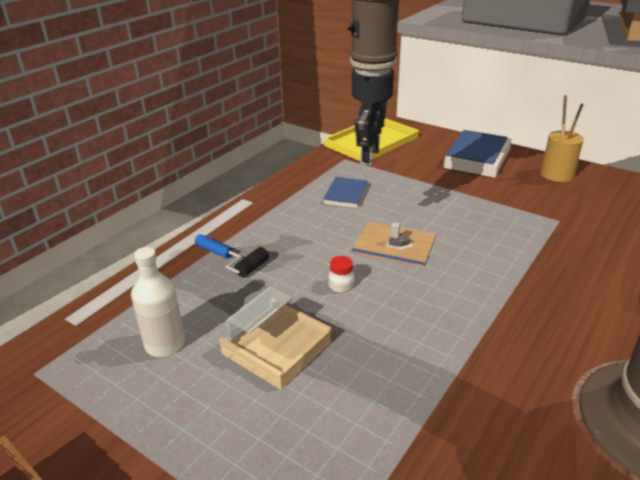

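```bash
python3 - <<'E'
from h import *
c=load('w9')
cv2.imwrite('pics/w9c.png',cv2.resize(c['pixels'][90:175,280:355,::-1],None,fx=7,fy=7,interpolation=cv2.INTER_CUBIC))
E
```

```text
(no output)
```

View pics/w9c.png

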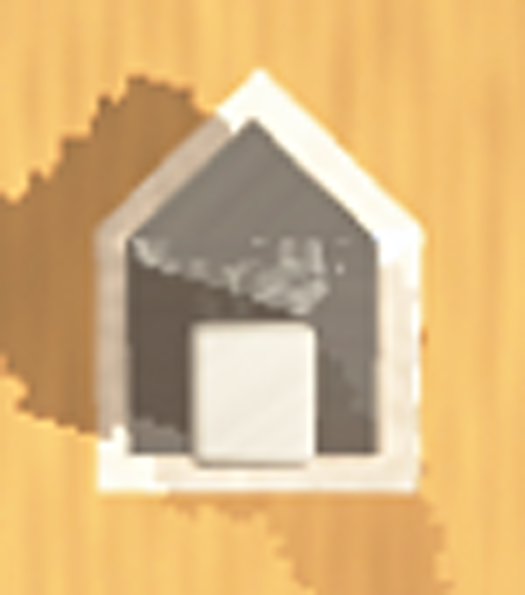

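```bash
python3 -m handwheel '[0,0,0,0,0,0,0.045, 0,0,0,0,0,0,0.045, 0,0,0,0,0,0,0.045]'; python3 -c "
from rig import env
print(env.job_done())"
```

```text
time: 11.17
eef_pos: [0.593, -0.1698, 0.1873]
tool_rot: [[-0.249, 0.969, -0.001], [0.969, 0.249, -0.0], [-0.0, -0.001, -1.0]]
contact_force: [0.8, -0.7, -0.2]
finger_gap: 0.0447
the job is handed in; nothing more can be done
None
```

I held the flap back with half-open fingers and gripped the weight. I drew it about 37 mm forward, which let the flap spring shut, then lifted it out and set it down on the label. I opened the fingers, backed off, and handed the job in at about 11.2 s; the hand-in reports no verdict.

- **Placement:** the last wrist picture shows the weight upright, released, and pointing the same way as the label. White shows all round, with side margins of about 4 and 5 mm, so it is roughly 1 mm off centre.
- **Set-down:** I lowered the last few millimetres in small steps until the force sensor read about 3 N of contact.
- **Surroundings:** the last side picture shows the flap shut and the other things apparently where they were. I judged that by eye and did not measure the bystanders again.
- **Disagreements:** the top and wrist cameras put the label about 2 mm apart, and I used the wrist value. Before lowering, the arm stood about 8 mm short of its target, which I corrected there.

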